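# Seat the phone in the repair holder and snap the clamp shut

## Task

Get the phone ready for repair: with the fingertips, push the phone along the channel of the holder until it is fully home against the end stop, then push the clamp's handle over so that it snaps shut and its rubber foot holds the phone down. Slide and push only: do not lift the phone, do not shut the clamp before the phone is home, and leave the tools and the tray lying around as they are.

Things in the scene. Friction and masses are not known exactly. Their poses are not given: they have to be found in the camera images.
- holder: Phone repair holder, fixed to the desk: grey metal plate with a channel between two low white rails. Origin: on the desk under the channel's middle; x along the channel to the end stop (away from the robot, turned up to 0.45 rad), y left, z up. In this frame, mm: plate x -125..130, y -56..80, top z 12; rails x -96..93, |y| 38..45, top z 18; near end (-x) open.
- stop_face (a point): Middle of the foot of the white end stop's face that the phone must meet: (93.5, 0, 12) mm in the holder frame. The stop is 90 mm wide (y) and 14 mm high (top z = 26 mm). Axes as the holder's.
- clamp_pivot (a point): Centre of the clamp's pivot, (30, 60, 42) mm in the holder frame; the pivot axis runs along the holder's x. The clamp's steel bracket stands beside the left (+y) rail: x 8..52, y 45..76 mm, up to z = 53 mm. Behind it hangs the monitor: keep the wrist low and clear of it. Axes as the holder's.
- phone: Loose black phone, 147 (its x, along the channel) x 72 x 8 mm, up to 0.22 kg, flat in the channel. Origin: centre of its underside. It starts 25 to 60 mm short of the end stop; home, its origin is at x = 20, z = 12 mm in the holder frame, its top at z = 20 mm. A push of 1 to 3 N on its near end slides it.
- clamp (a joint): Lever angle, rad. 0 = open: handle leaning 0.65 rad outwards (holder +y), clamp arm standing up. Grows as the handle is pushed to the holder's -y; about 1.32 = shut on the phone (limit 1.34), handle leaning 0.65 rad inwards, arm level. An over-centre spring drives it to the nearer end: dead centre, handle upright, at 0.65. 3 to 4 N at the grip starts it; past the centre it snaps over by itself.
- clamp_grip (a point): Point on the axis of the handle's black round grip, 75 mm from the pivot. The handle is a straight rod out from the pivot; its grip, 15 mm thick, runs from about 38 to 95 mm from the pivot. In the holder frame this point is at (30, 105, 102) mm open, (30, 60, 117) upright, (30, 15, 102) shut.
- foot: Black rubber foot (18 mm across) on a spindle at the end of the clamp arm; origin on the lever's pivot axis. Shut, the foot presses on the phone at (30, 15) mm in the holder frame with about 5 N.
- screwdriver: Loose screwdriver with a red handle, 164 mm long and 21 mm thick, lying behind the mat, between the keyboard and the black case; leave it alone. Origin: centre of its underside.
- tweezers: Loose steel tweezers, 118 mm long and 13 mm wide, lying left of the holder; leave them alone. Origin: centre of the underside.
- parts_tray: Loose shallow dark tray, 92 x 150 x 16 mm, on the left near the desk's front edge; leave it alone. Origin: centre of its underside.
Mind the look-alikes: they are no part of the job. Of the things shaped like the phone, the black one is meant.

How it is judged:
By the outcome, as a careful person would: the job done as asked, in the order asked, and still so for the second after the job is handed in, with the robot touching nothing.
It also fails if it takes over 42 s, if anything falls off the work surface, if the arm or the gripper's body presses on something with over 40 N, if the wrist force passes 120 N, or if a joint passes its speed limit or range.

## Robot

A 6-joint arm with a two-finger parallel gripper is mounted at the origin on a cart in front of the work surface, level with it; the furniture and walls round the work are solid. World frame = base frame: x ahead of the robot, y to its left, z up, the work surface at z = 0. Lengths are in m, angles in rad, forces in N, time in s.
With the tool pointing down it reaches from about 0.25 to 0.775 m from the base axis. Payload 4 kg.
Tool frame: the origin (TCP) lies at the very end of the fingers, on their centre line; the grasp point (between the pads) lies 19 mm behind it; z points along the fingers, y is the line along which they close (so a half turn about z gives the same grasp; the last joint's range is limited). The gripper opens to 94 mm and grips with 3 to 60 N. Pads are 16 mm wide; open, the fingers measure 119 mm over their backs; the gripper's body (75 mm by 177 mm) begins 78 mm behind the grasp point.
Start: joints at [-0.103, 0.087, 1.371, -0, 1.684, -0.103], TCP at [0.55, -0, 0.206] pointing down, gripper open.
Joint ranges: [-3.1, 3.1], [-0.76, 2.03], [0.27, 2.55], [-1.08, 4.22], [0.17, 2.65], [-2.57, 2.57]. Speed limits (rad/s): [2.79, 2.79, 3.14, 3.14, 3.14, 3.14].

## Interface

Orientations are given as a unit quaternion [w, x, y, z].
In Python, from bench import arm gives the robot as it stands.
- The arm moves only by the tool apply_moves, never from a script. Its argument "series" is a list of rows, each a list of 5 numbers: the opening, from 0 (shut) to 1 (fully open), then the shift along the tool's x, y, z in cm, then the turn about the tool's z in rad. A call has 1 to 5 rows; each row shifts and turns the commanded pose from where the row before left it, along the tool's axes as they then stand; what a row does not reach is not made up. A row lasts 1/8 s, in which the tool goes at most 62.5 mm and 10.7 degrees, less where a joint would pass 70% of its speed; a pose out of reach is approached as far as the arm can. A call is refused whole if a number of a shift passes 6.25 or a number of a turn 0.188, either way. A call with a gripper value outside its range is refused whole. The fingers move at their own pace and stop on an object; "newtons" is the grip in N (left out, the last holds). Time passes only in rows, so rows that do not move let the fingers close. It gives the time, the measured TCP pose, the force, the opening and the grip force at its end, in the units of the state.
- arm.observe(): the state, without advancing time (a new reading comes with each control period).
- arm.camera(name): name is "scene" or "side" or "wrist"; returns (picture, depth): 400x640x3 uint8, red, green, blue; 400x640 float32, m along the optical axis (not along the pixel's ray), 0 where there is no reading.
- arm.camera_info(name): a dict with "fx", "fy", "cx", "cy" (pixels), "eye" and "rotation" of the camera in the world. Camera axes: x right, y up, looking along -z (the intrinsics and any distortion apply to the point x, -y, -z); pixel columns grow to the right and rows downward; lengths in m; the calibration is good to about 2 mm. The wrist camera is an equidistant fisheye: a pixel r from the principal point sees the ray r / f radians off the axis. A picture is of the moment at which its call begins: read the wrist's pose just before it. camera_info takes no time and is no camera call; for the wrist camera it gives the pose at the moment of the call.
- arm.sign_off(): hands the job in; it is judged then, once.
The state is a dict: "clock": time; "q": joint angles; "joint_vel": joint speeds; "tau": joint torques, N m; "eef_pos": TCP position; "tcp_rot": TCP orientation; "contact_force": force on the tool from outside, world axes, zero at the start; "moment": the same for the moment, N m; "finger_gap": opening from 0.0 (shut) to 1.0 (fully open); "finger_force": force on a finger pad.
Only numpy, scipy, OpenCV 4.12 (cv2) and the standard library are available. Lean on these libraries where they do the work, as an engineer would, in place of code of your own. Each camera call takes 0.05 s, during which the arm holds its last target. There are 200 camera calls.

## Working session

There is one attempt and no reset: what is moved stays moved. The work goes in short steps, Python scripts to look and compute and a tool call to move; the robot and the scene stay as the last step left them, time stands still between calls to the robot, and variables do not carry over. Pictures are saved under pics/ and viewed, at most 10 in all, crops included, and the job is handed in when it is done.

Besides the shell and the picture viewer there is one more tool, called after "Request:" as name([rows], argument=value, ...), one row to a line, values as JSON. apply_moves: Moves the arm, as the interface text tells. Its arguments: {"type":"object","properties":{"series":{"type":"array","items":{"type":"array","items":{"type":"number"}}},"newtons":{"type":"number"}},"required":["series"]}

```bash
mkdir -p pics; ls; cat > h.py <<'E'
import numpy as np, cv2
from bench import arm
def snap(n,f):
    i=arm.camera_info(n); p,d=arm.camera(n)
    cv2.imwrite(f'pics/{f}.png',p[:,:,::-1]); np.savez(f'pics/{f}.npz',p=p,d=d,**{k:np.array(v) for k,v in i.items()})
    return p,d,i
def load(f):
    z=np.load(f'pics/{f}.npz'); return z['p'],z['d'],z
def pt(i,d,u,v):   # depth -> world (pinhole)
    z=d[v,u]; return np.array(i['eye'])+np.array(i['rotation'])@np.array([(u-i['cx'])/i['fx']*z,-(v-i['cy'])/i['fy']*z,-z])
def plane(i,u,v,h):
    r=np.array(i['rotation'])@np.array([(u-i['cx'])/i['fx'],-(v-i['cy'])/i['fy'],-1.]); e=np.array(i['eye'])
    return e+r*(h-e[2])/r[2]
E
python3 - <<'E'
from h import *
for n in('scene','side'):
    p,d,i=snap(n,n+'0'); print(n,i)
a=arm.observe(); print(a)
cv2.imwrite('pics/both0.png',np.vstack([cv2.imread('pics/scene0.png'),cv2.imread('pics/side0.png')])[:, :][:800] if 0 else cv2.imread('pics/scene0.png'))
E
```

```text
pics
scene {'fx': 450.27957029585025, 'fy': 450.27957029585025, 'cx': 318.10196698430707, 'cy': 198.9525607490772, 'eye': array([-0.32342404,  0.78296375,  0.71435181]), 'rotation': array([-0.37144807, -0.23093085,  0.45539351,  0.7754444 ])}
side {'fx': 361.66289732352135, 'fy': 361.66289732352135, 'cx': 315.20671049818895, 'cy': 194.56557390185068, 'eye': array([ 0.26696445, -0.64341697,  0.79769667]), 'rotation': array([ 0.89232962,  0.40768964, -0.06991144, -0.18069143])}
{'clock': 0.1, 'q': array([-1.03102725e-01,  8.78753461e-02,  1.37210573e+00, -5.24480904e-07,
        1.68361298e+00, -1.03123986e-01]), 'joint_vel': array([-0.00011631, -0.00259486, -0.0027601 ,  0.00012431, -0.00046823,
        0.00067403]), 'tau': array([ 2.25695316e-03, -3.41256917e+01, -3.03301656e+01,  7.19034858e-02,
        3.05556308e-02, -9.49158243e-05]), 'eef_pos': array([5.49496885e-01, 4.57553812e-05, 2.04423054e-01]), 'tcp_rot': array([-7.76516086e-04,  7.07098931e-01,  7.07113923e-01, -6.31214165e-04]), 'contact_force': array([ 0.14310138,  0.32926158, -0.37181895]), 'moment': array([ 0.02250897, -0.00487576, -0.00449483]), 'finger_force': 0.0, 'finger_gap': 1.0040090678388363}
```

View pics/scene0.png

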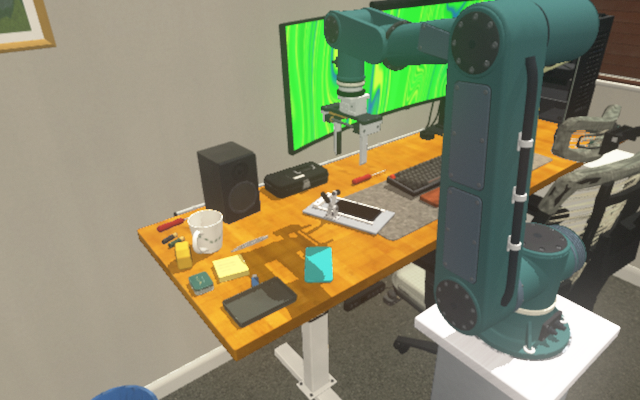

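View pics/side0.png

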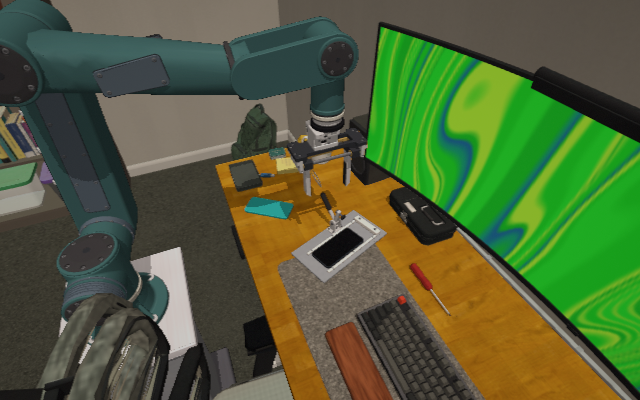

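The scene view shows the holder at about (350,210), with the black phone in it and the clamp at (330,200). The side view shows the holder at about (340,245), with the black phone at (338,250). The look-alikes are the cyan slab (side 268,207), the dark tray (side 245,175) and the black case (side 422,215). Only the black slab inside the holder's rails fits the description. I'll confirm it in an enlarged crop.

```bash
cat >> h.py <<'E'
from scipy.spatial.transform import Rotation as R
_info=arm.camera_info
def fix(i):
    i={k:np.array(i[k]) for k in('fx','fy','cx','cy','eye','rotation')}
    if i['rotation'].shape==(4,): i['rotation']=R.from_quat(np.roll(i['rotation'],-1)).as_matrix()
    return i
E
python3 - <<'E'
from h import *
p,d,z=load('side0'); i=fix(z)
c=p[180:300,260:420]; 
a=cv2.resize(c,None,fx=5,fy=5,interpolation=cv2.INTER_CUBIC)[:,:800]
cv2.imwrite('pics/sidecrop.png',a[:,:,::-1])
print(pt(i,d,338,250),plane(i,338,250,.02),i['eye'],i['rotation'][:,2])
g=p.max(2).astype(int)
m=((g<45)).astype(np.uint8); m[:,:290]=0;m[:,385:]=0;m[:225]=0;m[275:]=0
n,l,s,ce=cv2.connectedComponentsWithStats(m); k=1+np.argmax(s[1:,4]); print(s[k],ce[k])
cs,_=cv2.findContours((l==k).astype(np.uint8),cv2.RETR_EXTERNAL,cv2.CHAIN_APPROX_NONE)
P=np.array([plane(i,u,v,.02)[:2] for u,v in cs[0][:,0]],np.float32)*1000
print(cv2.minAreaRect(P),cv2.boxPoints(cv2.minAreaRect(P)))
E
```

```text
[ 0.55818938 -0.05424545  0.01900556] [ 0.55781746 -0.05499787  0.02      ] [ 0.26696445 -0.64341697  0.79769667] [-0.27210015 -0.70232229  0.65780309]
[313 228  50  40 986] [337.02129817 247.54563895]
((562.1638793945312, -44.38604736328125), (145.67762756347656, 70.47924041748047), 20.338428497314453) [[ 481.61807   -36.6596  ]
 [ 506.11417  -102.74489 ]
 [ 642.7097    -52.112495]
 [ 618.2136     13.972794]]
```

View pics/sidecrop.png

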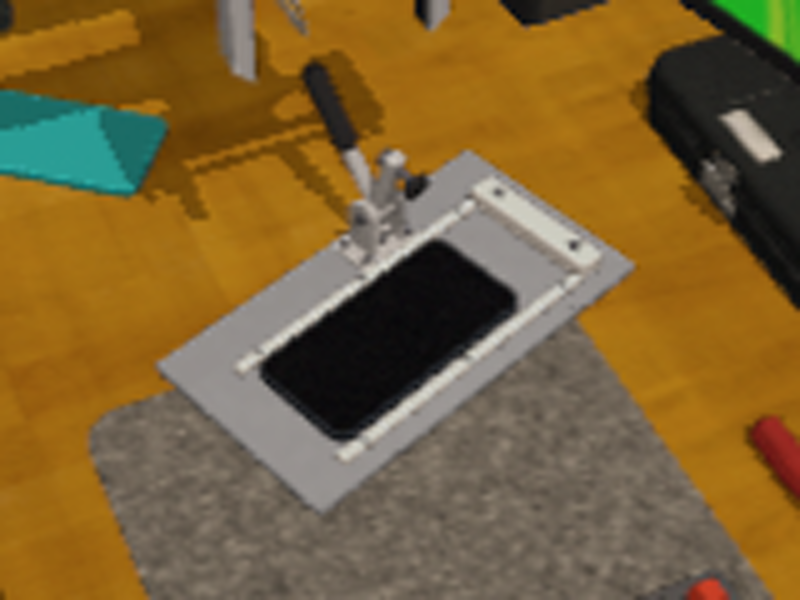

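The crop confirms it: the black slab sits between two white rails, short of the white stop at crop (540,225). The clamp is open, its black grip at crop (330,105). Next I'll measure the holder.

```bash
python3 - <<'E'
from h import *
p,d,z=load('side0'); i=fix(z)
g=p.astype(int); mn=g.min(2); sat=g.max(2)-mn
m=((mn>165)&(sat<40)).astype(np.uint8); m[:,:300]=0;m[:,385:]=0;m[:214]=0;m[280:]=0
n,l,s,ce=cv2.connectedComponentsWithStats(m)
for k in range(1,n):
    if s[k,4]<15: continue
    cs,_=cv2.findContours((l==k).astype(np.uint8),0,1)
    for h in(.018,.026):
        P=np.array([plane(i,u,v,h)[:2] for u,v in cs[0][:,0]],np.float32)*1000
        r=cv2.minAreaRect(P); print(s[k],h,np.round(r[0],1),np.round(r[1],1),round(r[2],2))
# grey plate incl everything: convex hull at z=12
m=((mn>75)&(sat<25)).astype(np.uint8); 
m[:,:285]=0;m[:,395:]=0;m[:205]=0;m[290:]=0
n,l,s,ce=cv2.connectedComponentsWithStats(cv2.morphologyEx(m,cv2.MORPH_OPEN,np.ones((2,2)))); 
for u,v in[(292,253),(324,282),(387,233),(354,210)]: print('plate corner',np.round(plane(i,u,v,.012)*1000,1),mn[v,u])
for n_ in('scene0','side0'):
  p,d,z=load(n_); i=fix(z)
  u,v=(338,250) if n_=='side0' else (355,211); print(n_,pt(i,d,u,v))
E
```

```text
[355 215  25  18 111] 0.018 [680.2   4.2] [16.7 89.3] 19.69
[355 215  25  18 111] 0.026 [676.   -2.4] [16.6 88.4] 19.69
[312 220  43  31  99] 0.018 [571.8   8.7] [168.6  13.7] 19.74
[312 220  43  31  99] 0.026 [568.7   2.1] [166.9  13.5] 19.74
[333 235  43  33  98] 0.018 [601.8 -72.7] [166.4   6.1] 19.79
[333 235  43  33  98] 0.026 [598.4 -78.5] [164.7   6. ] 19.79
plate corner [438.5  -7.8  12. ] 137
plate corner [ 482.4 -131.5   12. ] 108
plate corner [719.5 -47.5  12. ] 18
plate corner [675.5  78.2  12. ] 92
scene0 [ 0.55114041 -0.0294448   0.02181777]
side0 [ 0.55818938 -0.05424545  0.01900556]
```

Holder yaw is about 19.75°, with its origin near (580,-37) mm. The phone centre is at holder x≈-19, so it is about 39 mm short, which is inside the stated 25–60 mm. After a turn of +1.226, tool x = holder x and tool y = -holder y.

Request:
apply_moves([
  [0.2, 0, 0, 0, 0.18],
  [0.2, 0, 0, 0, 0.18],
  [0.2, 0, 0, 0, 0.18],
  [0.2, 0, 0, 0, 0.18],
  [0.2, 0, 0, 0, 0.18],
])

```text
clock: 0.72
eef_pos: [0.5497, 0.0, 0.2048]
tcp_rot: [-0.0, 0.945, 0.326, -0.001]
contact_force: [-0.6, 0.1, -0.0]
finger_gap: 0.505
finger_force: 0.0
```

Request:
apply_moves([
  [0.2, 0, 0, 0, 0.18],
  [0.2, 0, 0, 0, 0.146],
  [0.2, -5, 2.2, 0, 0],
  [0.2, -5, 2.2, 0, 0],
  [0.2, 0, 0, 0, 0],
])

```text
clock: 1.35
eef_pos: [0.4688, -0.0768, 0.2052]
tcp_rot: [0.0, 0.986, 0.17, -0.0]
contact_force: [-0.2, 0.1, 1.0]
finger_gap: 0.201
finger_force: 0.0
```

```bash
cat >> h.py <<'E'
O=np.array([579.9,-37.,0]); Y=.3447
H=R.from_euler('z',Y).as_matrix()
def hol(p): return (np.asarray(p)*1000-O)@H
E
python3 - <<'E'
from h import *
o=arm.observe(); T=R.from_quat(np.roll(o['tcp_rot'],-1)).as_matrix()
print(o['clock'],hol(o['eef_pos']),np.round(H.T@T,3),o['q'],o['contact_force'],o['finger_gap'])
# obstacles: points above 120mm near work
for n in('scene0','side0'):
    p,d,z=load(n); i=fix(z)
    v,u=np.mgrid[0:400:2,0:640:2]; dd=d[v,u]; 
    q=np.stack([(u-i['cx'])/i['fx']*dd,-(v-i['cy'])/i['fy']*dd,-dd],-1)[dd>0]@i['rotation'].T+i['eye']
    s=q[(q[:,2]>.12)&(q[:,2]<.5)&(q[:,0]>.5)&(q[:,0]<1.2)&(abs(q[:,1])<.45)]
    k,c=np.unique((np.floor(s[:,:2]/.1)).astype(int),axis=0,return_counts=True)
    print(n,[(tuple(a.tolist()),int(b)) for a,b in zip(k,c) if b>3])
E
```

```text
1.35 [-1.18024769e+02  6.12416868e-02  2.05213276e+02] [[ 1.    -0.004 -0.001]
 [-0.004 -1.    -0.   ]
 [-0.001  0.    -1.   ]] [-2.81403407e-01 -8.02448205e-02  1.53923529e+00 -6.19818587e-04
  1.68326161e+00  9.48518544e-01] [-0.22642723  0.06654315  0.98868712] 0.20139068860161424
scene0 [((5, -1), 95), ((5, 0), 438), ((6, -1), 8), ((6, 0), 61), ((7, -5), 86), ((7, -4), 227), ((7, -3), 48), ((7, -2), 132), ((7, -1), 502), ((7, 0), 637), ((7, 1), 53), ((7, 2), 277), ((7, 3), 12), ((8, -5), 11), ((8, 1), 17), ((8, 2), 111), ((8, 3), 82), ((9, -1), 522), ((9, 0), 758), ((9, 1), 764), ((9, 2), 872), ((9, 3), 1074), ((9, 4), 586)]
side0 [((5, -1), 623), ((5, 0), 70), ((6, -1), 97), ((6, 0), 36), ((7, -5), 490), ((7, -4), 1703), ((7, -3), 1694), ((7, -2), 1350), ((7, -1), 1114), ((7, 0), 868), ((7, 2), 58), ((8, -5), 918), ((8, -4), 529), ((8, 2), 7), ((9, -4), 20), ((9, -3), 50), ((9, -2), 59), ((9, -1), 127), ((9, 0), 118), ((9, 1), 116), ((9, 2), 111), ((9, 3), 103), ((9, 4), 55)]
```

Request:
apply_moves([
  [0.2, 0, 0, 6, 0],
  [0.2, 0, 0, 6, 0],
  [0.2, 0, 0, 5, 0],
  [0.2, 0, 0, 1.5, 0],
  [0.2, 0, 0, 0, 0],
])

```text
clock: 1.98
eef_pos: [0.471, -0.0748, 0.0203]
tcp_rot: [-0.0, 0.985, 0.172, -0.0]
contact_force: [0.0, -0.5, 0.1]
finger_gap: 0.199
finger_force: 0.0
```

```bash
python3 - <<'E'
from h import *
o=arm.observe(); print(o['clock'],hol(o['eef_pos']),o['contact_force'])
p,d,i=snap('side','side1')
cv2.imwrite('pics/side1c.png',cv2.resize(p[190:290,270:400],None,fx=6,fy=6,interpolation=cv2.INTER_CUBIC)[:,:,::-1])
E
```

```text
1.975 [-115.30076802    1.24295571   20.26850182] [ 3.23311502e-04 -5.04312890e-01  1.02614538e-01]
```

View pics/side1c.png

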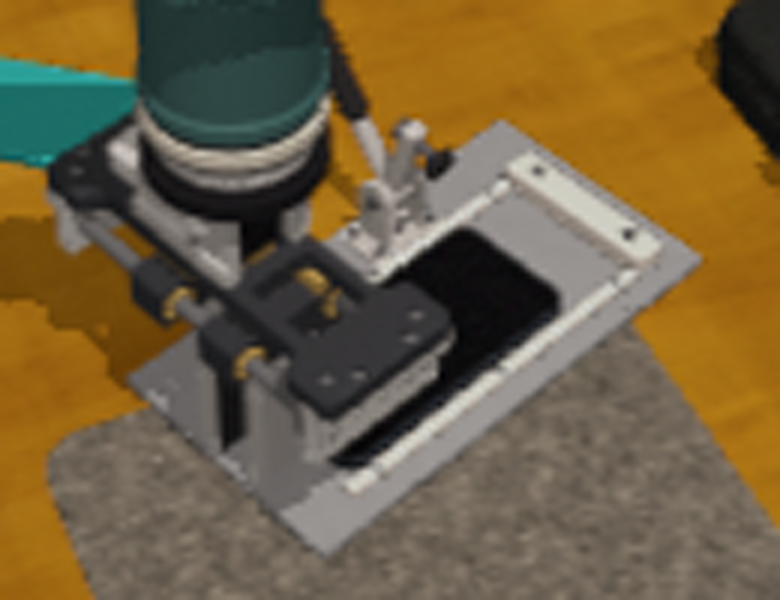

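The fingers are lined up behind the phone's near end, at crop (260,440). Now I'll lower the last 5 mm and push.

Request:
apply_moves([
  [0.2, 0, 0, 0.5, 0],
  [0.2, 0.5, 0, 0, 0],
  [0.2, 0.5, 0, 0, 0],
  [0.2, 0.5, 0, 0, 0],
  [0.2, 0.5, 0, 0, 0],
])

```text
clock: 2.65
eef_pos: [0.4895, -0.0685, 0.0156]
tcp_rot: [0.0, 0.985, 0.172, -0.001]
contact_force: [-1.8, -0.8, 1.7]
finger_gap: 0.198
finger_force: 1.1
```

Request:
apply_moves([
  [0.2, 0.5, 0, 0, 0],
  [0.2, 0.5, 0, 0, 0],
  [0.2, 0.5, 0, 0, 0],
  [0.2, 0.5, 0, 0, 0],
  [0.2, 0.4, 0, 0, 0],
])

```text
clock: 3.28
eef_pos: [0.5125, -0.0602, 0.0155]
tcp_rot: [0.0, 0.985, 0.172, 0.0]
contact_force: [-0.9, -1.0, 1.4]
finger_gap: 0.199
finger_force: 1.1
```

```bash
python3 - <<'E'
from h import *
o=arm.observe(); print(o['clock'],hol(o['eef_pos']),H.T@o['contact_force'])
E
```

```text
3.275 [-71.28448369   0.89705441  15.49033269] [-1.23695548 -0.64440896  1.37435959]
```

Request:
apply_moves([
  [0.2, 0.3, 0, 0, 0],
  [0.2, 0.2, 0, 0, 0],
  [0.2, 0.2, 0, 0, 0],
  [0.2, 0, 0, 0, 0],
])

```text
clock: 3.78
eef_pos: [0.5191, -0.0578, 0.0155]
tcp_rot: [-0.0, 0.985, 0.172, 0.0]
contact_force: [-1.1, -0.3, 1.2]
finger_gap: 0.197
finger_force: 0.4
```

Request:
apply_moves([
  [0.2, 0.1, 0, 0, 0],
  [0.2, 0.1, 0, 0, 0],
  [0.2, 0.1, 0, 0, 0],
  [0.2, 0, 0, 0, 0],
])

```text
clock: 4.28
eef_pos: [0.5218, -0.0569, 0.0155]
tcp_rot: [-0.0, 0.985, 0.172, 0.0]
contact_force: [-0.4, -0.5, 0.9]
finger_gap: 0.198
finger_force: 0.7
```

```bash
python3 - <<'E'
from h import *
o=arm.observe(); print(o['clock'],hol(o['eef_pos']),H.T@o['contact_force'])
E
```

```text
4.275 [-61.44445343   0.93010491  15.47322424] [-0.57374336 -0.32042902  0.87279128]
```

Request:
apply_moves([
  [0.2, 0.1, 0, 0, 0],
  [0.2, 0.1, 0, 0, 0],
  [0.2, 0, 0, 0, 0],
])

```text
clock: 4.65
eef_pos: [0.5222, -0.0567, 0.0155]
tcp_rot: [0.0, 0.985, 0.172, -0.002]
contact_force: [-5.1, -2.3, 3.6]
finger_gap: 0.201
finger_force: 2.9
```

Request:
apply_moves([
  [0.2, 0.1, 0, 0, 0],
  [0.2, 0.1, 0, 0, 0],
  [0.2, 0, 0, 0, 0],
])

```text
clock: 5.03
eef_pos: [0.5223, -0.0567, 0.0154]
tcp_rot: [0.0, 0.985, 0.172, -0.004]
contact_force: [-9.9, -3.1, 7.5]
finger_gap: 0.201
finger_force: 5.2
```

```bash
python3 - <<'E'
from h import *
o=arm.observe(); print(o['clock'],hol(o['eef_pos']),H.T@o['contact_force'])
p,d,i=snap('side','side2')
cv2.imwrite('pics/side2c.png',cv2.resize(p[190:290,270:400],None,fx=6,fy=6,interpolation=cv2.INTER_CUBIC)[:,:,::-1])
E
```

```text
5.025 [-60.86075872   0.91198576  15.41950722] [-10.41922087   0.41741012   7.52053606]
```

View pics/side2c.png

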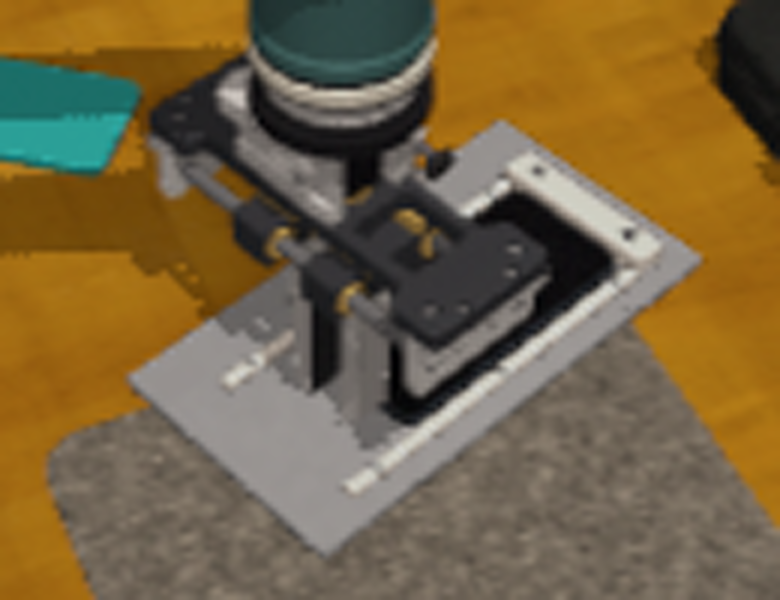

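The phone now meets the stop at crop (590,235). The wrist force rose to 10 N with no further travel, so it is home. Next I'll back off, rise, and move to the outside of the clamp handle.

Request:
apply_moves([
  [0.2, -1.5, 0, 0, 0],
  [0.2, -2, 0, 0, 0],
  [0, 0, 0, -6, 0],
  [0, 0, 0, -6, 0],
  [0, 0, 0, -6, 0],
])

```text
clock: 5.7
eef_pos: [0.4925, -0.0672, 0.1972]
tcp_rot: [-0.0, 0.985, 0.172, 0.001]
contact_force: [1.2, -0.4, -1.3]
finger_gap: 0.006
finger_force: 0.0
```

Request:
apply_moves([
  [0, 0, -5, -1, 0],
  [0, 3, -5, 0, 0],
  [0, 4, -5, 0, 0],
  [0, 5, 0, 0, 0],
  [0, 0, 0, 0, 0],
])

```text
clock: 6.32
eef_pos: [0.5557, 0.1146, 0.2031]
tcp_rot: [-0.001, 0.985, 0.173, -0.001]
contact_force: [-0.9, 0.0, 0.2]
finger_gap: 0.004
finger_force: 0.0
```

```bash
python3 - <<'E'
from h import *
o=arm.observe(); print(o['clock'],hol(o['eef_pos']),H.T@o['contact_force'],o['finger_gap'])
p,d,i=snap('side','side3'); snap('scene','scene3')
a=cv2.resize(p[170:290,270:400],None,fx=3,fy=5); q=cv2.imread('pics/scene3.png')[140:260,250:410]
b=cv2.resize(q,None,fx=4,fy=4,interpolation=cv2.INTER_CUBIC); a=cv2.resize(p[190:290,310:380][:,:,::-1],None,fx=4.8*.75,fy=4.8,interpolation=cv2.INTER_CUBIC)[:480,:160]
cv2.imwrite('pics/c3.png',b)
# phone now
m=(p.max(2)<45).astype(np.uint8); m[:,:300]=0;m[:,385:]=0;m[:215]=0;m[275:]=0
n,l,s,ce=cv2.connectedComponentsWithStats(m); k=1+np.argmax(s[1:,4])
cs,_=cv2.findContours((l==k).astype(np.uint8),0,1); i=fix(i)
P=np.array([hol(plane(i,u,v,.02))[:2] for u,v in cs[0][:,0]],np.float32); print(cv2.minAreaRect(P))
E
```

```text
6.325 [ 28.45729219 150.86838999 203.10583916] [-0.79457167  0.30592589  0.21208117] 0.0041427472225720186
((18.28683090209961, -1.3063545227050781), (146.6627197265625, 70.47673797607422), 0.06655635684728622)
```

View pics/c3.png

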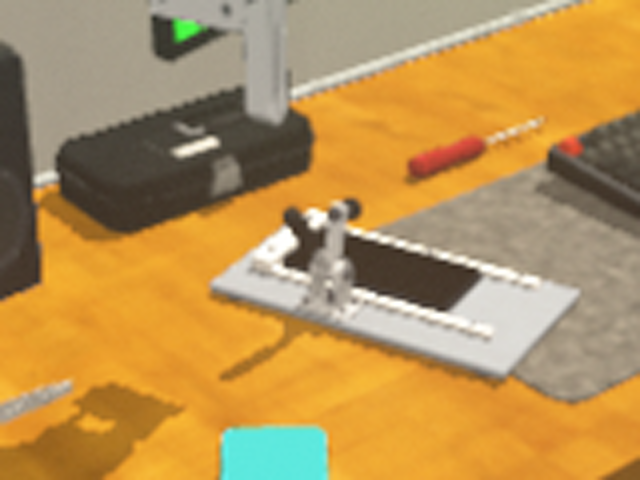

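The phone is home (measured rect centre x≈18, straight). The clamp is still open and the fingers are outside the handle. I'll lower and push the handle.

Request:
apply_moves([
  [0, 0.2, 0, 5, 0],
  [0, 0, 0, 5, 0],
  [0, 0, 0, 0.8, 0],
  [0, 0, 0, 0, 0],
])

```text
clock: 6.92
eef_pos: [0.5562, 0.113, 0.0989]
tcp_rot: [0.0, 0.985, 0.171, 0.001]
contact_force: [0.1, -0.0, 0.9]
finger_gap: 0.005
finger_force: 0.0
```

Request:
apply_moves([
  [0, 0, 1, 0, 0],
  [0, 0, 1, 0, 0],
  [0, 0, 1, 0, 0],
  [0, 0, 1, 0, 0],
  [0, 0, 1, 0, 0],
])

```text
clock: 7.55
eef_pos: [0.5743, 0.0663, 0.0996]
tcp_rot: [-0.0, 0.985, 0.172, 0.002]
contact_force: [-0.1, 1.1, 1.5]
finger_gap: 0.003
finger_force: 1.1
```

```bash
python3 - <<'E'
from h import *
o=arm.observe(); print(o['clock'],hol(o['eef_pos']),H.T@o['contact_force'],o['finger_gap'])
E
```

```text
7.55 [29.63337277 99.08798411 99.60090312] [0.3122818  1.02728714 1.53659827] 0.0027274669958386143
```

Request:
apply_moves([
  [0, 0, 1, 0, 0],
  [0, 0, 1, 0, 0],
  [0, 0, 1, 0, 0],
  [0, 0, 0.5, 0, 0],
  [0, 0, 0, 0, 0],
])

```text
clock: 8.18
eef_pos: [0.5848, 0.033, 0.0972]
tcp_rot: [0.0, 0.985, 0.171, -0.0]
contact_force: [0.2, 0.2, -0.5]
finger_gap: 0.002
finger_force: 0.0
```

```bash
python3 - <<'E'
from h import *
o=arm.observe(); print(o['clock'],hol(o['eef_pos']),H.T@o['contact_force'],o['finger_gap'])
p,d,i=snap('scene','scene4')
cv2.imwrite('pics/c4.png',cv2.resize(p[140:260,250:410],None,fx=4,fy=4,interpolation=cv2.INTER_CUBIC)[:,:,::-1])
E
```

```text
8.175 [28.2476129  64.21329486 97.2225213 ] [ 0.23710352  0.1420749  -0.5365855 ] 0.002018425376901985
```

View pics/c4.png

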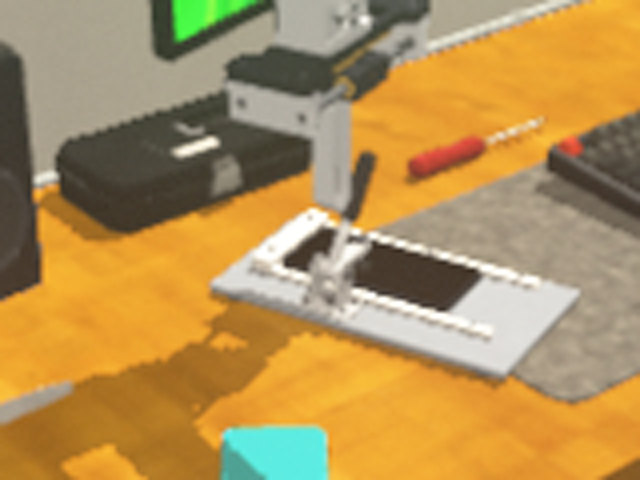

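The handle has snapped over and leans inward, grip at crop (360,180). The arm is level over the phone and the force is about zero. I'll retract and check.

Request:
apply_moves([
  [0, 0, -3, 0, 0],
  [0, 0, -5, 0, 0],
  [0, 0, 0, -5, 0],
  [0, 0, 0, -5, 0],
  [0, 0, -4, 0, 0],
])

```text
clock: 8.85
eef_pos: [0.5472, 0.1462, 0.2035]
tcp_rot: [0.0, 0.985, 0.17, 0.006]
contact_force: [-0.1, 0.4, -0.1]
finger_gap: 0.007
finger_force: 0.0
```

Request:
apply_moves([
  [0, 0, 0, 0, 0],
  [0, 0, 0, 0, 0],
  [0, 0, 0, 0, 0],
])

```text
clock: 9.22
eef_pos: [0.5441, 0.1458, 0.1967]
tcp_rot: [0.0, 0.985, 0.171, -0.001]
contact_force: [-0.9, 0.7, -0.6]
finger_gap: 0.006
finger_force: 0.0
```

```bash
python3 - <<'E'
from h import *
o=arm.observe(); print(o['clock'],hol(o['eef_pos']),H.T@o['contact_force'])
p,d,i=snap('side','side5'); i=fix(i)
cv2.imwrite('pics/side5c.png',cv2.resize(p[190:290,270:400],None,fx=6,fy=6,interpolation=cv2.INTER_CUBIC)[:,:,::-1])
# phone far edge vs stop along holder y=-20 at z=20
for x in range(78,108,2):
    w=H@np.array([x,-20,20.])+O; c=i['rotation'].T@(w/1000-i['eye']); u=i['cx']-i['fx']*c[0]/c[2]; v=i['cy']+i['fy']*c[1]/c[2]
    print(x,p[int(round(float(v))),int(round(float(u)))].max(),end='; ')
E
```

```text
9.225 [ 28.0579562  184.15704185 196.67750668] [-0.56933421  0.99393541 -0.57762459]
78 14; 80 15; 82 14; 84 13; 86 13; 88 20; 90 20; 92 20; 94 108; 96 108; 98 202; 100 202; 102 202; 104 196; 106 166;
```

View pics/side5c.png

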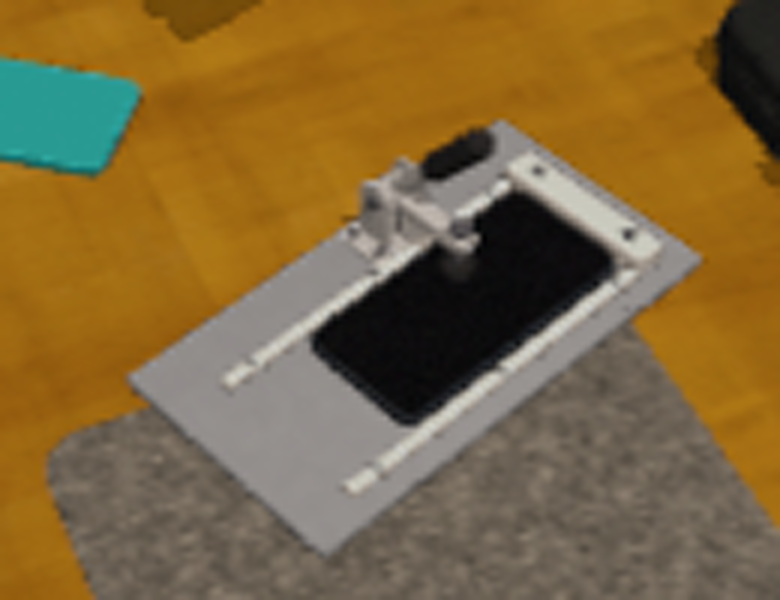

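The phone is home against the stop (its edge and the stop's face meet at about x=93 mm). The clamp arm is level with its foot on the phone at crop (460,255), and the robot is clear.

```bash
python3 -c "
from bench import arm
print(arm.sign_off())"
```

```text
the job is handed in; nothing more can be done
None
```

The job is handed in: the phone is fully home against the end stop, the clamp is shut with its foot on the phone, and the robot is clear, at about 9 s of the 42 s allowed.

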